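# Clamp a filter cassette in its holder with the star wheel

## Task

Take the white filter cassette out of its rack and stand it upright in the open bay of the steel filter holder, broad faces towards the two clamping plates, and let go of it. Then wind the sprung pad up by pushing one spoke of the star wheel after another, gently (never harder than about 25 N), until the cassette is squeezed snugly against the backstop with about 25 N of clamping force, and leave it clamped. Do not push the pad itself along, do not overtighten, and leave the other things on the bench where they are.

Things in the scene. Friction and masses are not known exactly. Their poses are not given: they have to be found in the camera images.
- press: Stainless filter holder fixed to the bench; origin on the table under it, z up. y is the clamping direction (pad moves to +y); the star wheel is on its +x side. Base plate x -70..70, y -210..150 mm, 30 high. Gear housing x -40..40, y -170..-50, top at 185 mm. End block behind the backstop: y 108..128, top at 125 mm.
- bay (a point): Point on the bay floor at holder x 0, y 30, height 50 mm; holder's axes. The bay lies between pad (-y side) and backstop (+y side), both up to 121 mm high. Tie rods at x -52 and +52, height 80, leave 92 mm for the cassette. The backstop's face was set by hand anywhere from holder y 68 to 80 mm, not measured: the solid contact must be felt.
- hub (a point): Centre of the star wheel, at holder x 90, y -110, height 150 mm; holder's axes, not turning. It turns about x. Hub 48 mm across, 34 thick; five steel spokes 10 mm thick, 72 degrees apart, each with a black ball 28 mm across, centred 100 mm from the hub centre. The spokes' plane is 50 mm clear of the housing.
- wheel (a joint): Star wheel angle, rad. At 0 one spoke points straight up; growing angle moves the wheel's top to the holder's +y and drives the pad to +y, 20 mm per rad. Its friction of 0.85 N m (8.5 N at a ball) must be overcome and holds it where it is left, up to 42 N of clamping. Clamping adds 0.02 N m per newton (25 N: 1.35 N m in all, 13.5 N at a ball).
- pad: Sprung steel clamping plate, 70 wide (x), 12 thick, 66 mm high; origin at the centre of its front face, which looks to holder +y, at height 87.5 mm. Unloaded, the face is at holder y = -26 mm + 20 mm x wheel angle in rad. Springs behind it (8 N/mm, no preload, 8 mm travel) yield once the cassette is against the backstop: then 0.1 rad of the wheel adds 16 N.
- cassette_center (a point): Centre of the filter cassette, half-way up: white block with grey bands, 80 (x) by 24 (y) by 120 mm (z, up), 0.25 to 0.5 kg, standing in the rack, foot 10 mm above the table. Grip it across the 24 mm near its top (grasp some 18 mm below the top edge), so that the fingers stay above the holder's plates.
- rack: White plastic rack fixed to the bench, 90 (x) by 100 mm (y), three slots along x, 30 mm wide, between walls 37 mm high; floor at 10 mm. The cassette stands in the middle slot. Origin under its centre.
- bottle: Bystander: clear bottle, 56 mm across, 130 mm tall; origin under its centre.
- beaker: Bystander: clear cup, 70 mm across, 90 mm tall; origin under its centre.
- gauge: Bystander: steel pressure gauge standing on its flange, 54 mm across, 62 mm tall; origin under its centre.
- ferrule: Bystander: steel ring, 52 mm across, 20 mm tall; origin under its centre.
Mind the look-alikes: they are no part of the job. What is shaped like the part that bears cassette_center but blue is not meant.

How it is judged:
By the outcome, as a careful person would: the job done as asked, in the order asked, and still so for the second after the job is handed in, with the robot touching nothing.
It also fails if it takes over 72 s, if anything falls off the work surface, if the arm or the gripper's body presses on something with over 40 N, if the wrist force passes 120 N, or if a joint passes its speed limit or range.

## Robot

A 6-joint arm with a two-finger parallel gripper is mounted at the origin on the work surface. World frame = base frame: x ahead of the robot, y to its left, z up, the work surface at z = 0. Lengths are in m, angles in rad, forces in N, time in s.
With the tool pointing down it reaches from about 0.35 to 0.95 m from the base axis. Payload 17.4 kg.
Tool frame: the origin (TCP) lies on the mounting face of the last link; the fingertips stand 186 mm ahead of it and the grasp point (between the pads) lies 167 mm ahead of it (hold_point_z is the distance from the TCP to the grasp point, in m); z points along the fingers, y is the line along which they close (so a half turn about z gives the same grasp; the last joint's range is limited). The gripper opens to 93 mm and grips with 3 to 60 N. Pads are 15 mm wide; open, the fingers measure 128 mm over their backs; the gripper's body (75 mm by 188 mm) begins 65 mm behind the grasp point.
Start: joints at [1.219, 0.116, 1.442, -0, 1.584, -0.038], TCP at [0.208, 0.642, 0.405] pointing down, gripper open.
Joint ranges: [-2.83, 2.83], [-0.83, 2.19], [0.07, 2.5], [-1.14, 4.28], [0.01, 3], [-2.97, 2.97]. Speed limits (rad/s): [1.89, 1.89, 2.22, 3.14, 3.14, 3.14].

## Interface

Orientations are given as a unit quaternion [w, x, y, z].
In Python, from cell import * gives the robot as it stands. The module is installed in compiled form; this text tells all that it offers.
- The arm moves only by the tool play_rows, never from a script. Its arguments are lists of equal length, an entry for each row: "jaw": the opening, from 0 (shut) to 1 (fully open); "dp": the shift along the world's x, y, z in cm, a list of three; "twist": the turn, a rotation vector about the world's x, y, z in degrees, a list of three. In form: {"jaw": [jaw, ...], "dp": [[tx, ty, tz], ...], "twist": [[ax, ay, az], ...]}. A call has 1 to 10 rows; each row shifts and turns the commanded pose from where the row before left it; what a row does not reach is not made up. A row lasts 1/8 s, in which the tool goes at most 62.5 mm and 10.7 degrees, less where a joint would pass 70% of its speed; a pose out of reach is approached as far as the arm can. A call is refused whole if a number of a shift passes 6.25 or a number of a turn 10.7, either way. A call with a gripper value outside its range is refused whole. The fingers move at their own pace and stop on an object; "squeeze" is the grip in N (left out, the last holds). Time passes only in rows, so rows that do not move let the fingers close. It gives the time, the measured TCP pose, the force, the opening and the grip force at its end, in the units of the state.
- sense(): the state, without advancing time (a new reading comes with each control period).
- grab_frame(name): name is "side" or "top" or "wrist"; returns a dict with "frame" (480x640x3 uint8, blue, green, red), "range_z" (480x640 float32, m along the optical axis (not along the pixel's ray), 0 where there is no reading), "fx", "fy", "cx", "cy" (pixels), "R" (3x3) and "t" (3): a world point X has camera coordinates R X + t; the wrist camera has in their place "tool_from_camera" (4x4, takes a point from camera to tool coordinates, whose origin is the TCP and whose axes are the flange's). Camera axes: x right, y down, z forward; pixel columns grow to the right and rows downward; lengths in m; the calibration is good to about 2 mm. A picture is of the moment at which its call begins: read the wrist's pose just before it.
- close_job(): hands the job in; it is judged then, once.
The state is a dict: "t": time; "joints": joint angles; "joint_vel": joint speeds; "effort": joint torques, N m; "ee_pos": TCP position; "orientation": TCP orientation; "wrist_force": force on the tool from outside, world axes, zero at the start; "wrist_torque": the same for the moment, N m; "finger_gap": finger opening in m; "grasp_force": force on a finger pad.
Only numpy, scipy, OpenCV 4.12 (cv2) and the standard library are available. Lean on these libraries where they do the work, as an engineer would, in place of code of your own. Each camera call takes 0.05 s, during which the arm holds its last target. There are 200 camera calls.

## Working session

There is one attempt and no reset: what is moved stays moved. The work goes in short steps, Python scripts to look and compute and a tool call to move; the robot and the scene stay as the last step left them, time stands still between calls to the robot, and variables do not carry over. Pictures are saved under pics/ and viewed, at most 10 in all, crops included, and the job is handed in when it is done.

Besides the shell and the picture viewer there is one more tool, called after ">>>" as name(argument=value, ...), one argument or row to a line, values as JSON. play_rows: Moves the arm, as the interface text tells. Its arguments: {"type":"object","properties":{"jaw":{"type":"array","items":{"type":"number"}},"dp":{"type":"array","items":{"type":"array","items":{"type":"number"}}},"twist":{"type":"array","items":{"type":"array","items":{"type":"number"}}},"squeeze":{"type":"number"}},"required":["jaw","dp","twist"]}

```bash
mkdir -p pics; python3 - <<'E'
from cell import *
import cv2,numpy as np
s=sense();print(s)
for n in("top","side"):
    f=grab_frame(n);cv2.imwrite(f"pics/{n}0.png",f["frame"]);np.savez(f"{n}0.npz",**f)
    print(n,f["fx"],f["cx"],f["cy"],-f["R"].T@f["t"],f["R"].round(3).tolist(),(f["range_z"]>0).mean())
E
```

```text
{'t': 0.0, 'joints': array([ 1.21919829e+00,  1.16508947e-01,  1.44228046e+00,  4.78146629e-06,
        1.58401725e+00, -3.77964014e-02]), 'joint_vel': array([ 3.92660531e-05,  1.13323153e-03,  6.02440008e-04, -2.56851658e-04,
        1.70652053e-03, -1.82602941e-03]), 'effort': array([ 5.34847495e-04, -7.21280909e+01, -6.22597289e+01,  7.78815011e-02,
        2.39225978e-02, -9.78222261e-05]), 'ee_pos': array([0.20836646, 0.64204659, 0.40398013]), 'orientation': array([-1.19781867e-04,  1.56257790e-01,  9.87716120e-01, -5.95071631e-04]), 'wrist_force': array([-0.31829289, -0.2292506 ,  0.29360526]), 'wrist_torque': array([-0.03667886,  0.01788751, -0.01634284]), 'grasp_force': 0.0, 'finger_gap': 0.0932587926243321}
top 622.0651817829854 317.87775186511436 248.3526686834365 [0.30233818 0.09615254 1.24996172] [[0.073, -0.997, 0.006], [-0.973, -0.073, -0.22], [0.22, 0.01, -0.975]] 0.9960611979166667
side 497.1816542663558 318.8702381895377 234.62277170163915 [ 0.42336574 -0.5158682   0.76591789] [[0.984, -0.18, -0.001], [-0.133, -0.719, -0.682], [0.122, 0.671, -0.731]] 0.9961263020833333
```

View pics/top0.png

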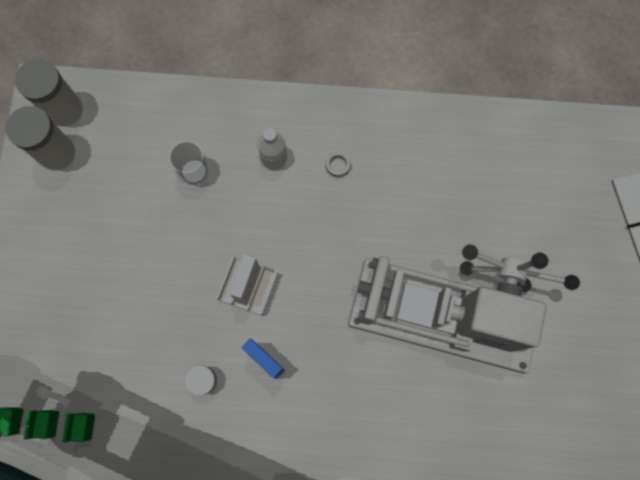

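View pics/side0.png

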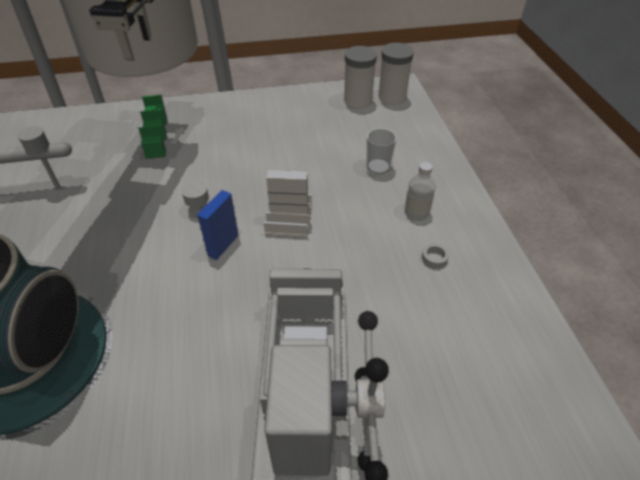

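The top view shows the rack with the white cassette at about (243,280). The holder has its bay at (420,303), housing at (508,318), backstop at (375,290) and star wheel hub at (513,268), with black balls at (470,252), (540,260), (571,282), (467,268) and (525,285). The blue decoy is at (263,358). The side view shows the same layout.

```bash
cat > h.py <<'E'
import numpy as np,cv2
def cloud(f):
    z=f["range_z"];v,u=np.mgrid[:480,:640]
    P=np.stack([(u-f["cx"])/f["fx"]*z,(v-f["cy"])/f["fy"]*z,z],-1)
    return (P-f["t"])@f["R"]
def rect(P,m):
    q=(P[m][:,:2]*1000).astype(np.float32);r=cv2.minAreaRect(q);return len(q),np.round(r[0],1),np.round(r[1],1),round(r[2],2)
E
python3 - <<'E'
from h import *
for n in("top","side"):
    f=np.load(f"{n}0.npz");P=cloud(f);Z=P[...,2];v,u=np.mgrid[:480,:640];b=f["frame"].astype(int)
    print(n,"table",np.median(Z[(Z<.02)&(Z>-.02)]))
    def box(a,b_,c,d):return (u>=a)&(u<b_)&(v>=c)&(v<d)
    B={"top":dict(cas=box(200,290,240,325),press=box(340,580,230,380)),"side":dict(cas=box(260,318,160,240),press=box(240,400,260,480))}[n]
    print("cas",rect(P,B["cas"]&(abs(Z-.13)<.006)),"rack",rect(P,B["cas"]&(abs(Z-.037)<.005)))
    for nm,h in(("housing",.185),("endblk",.125),("backpad",.121)):
        print(nm,rect(P,B["press"]&(abs(Z-h)<(.006 if h>.15 else .003))))
    print("base",rect(P,B["press"]&(abs(Z-.03)<.006)))
    k=(b.max(2)<45)&B["press"]&(Z>.04)
    N,L,S,C=cv2.connectedComponentsWithStats(k.astype(np.uint8))
    for i in range(1,N):
        if S[i,4]>25: print("ball",C[i].round(),S[i,2:5],np.median(P[L==i],0).round(3), P[L==i][:,2].max().round(3))
E
```

```text
top table -7.280468856993599e-05
cas (573, array([494.6, 243.3]), array([24.6, 80.8]), 75.39) rack (367, array([492.3, 244.4]), array([96.9, 89.6]), 74.79)
housing (3332, array([ 474.7, -237.5]), array([207.2, 137.6]), 80.89)
endblk (734, array([ 484.6, -136. ]), array([290.7, 137.8]), 83.16)
backpad (878, array([ 484.5, -135.8]), array([289.6, 138.2]), 83.36)
base (3555, array([ 462.1, -149.4]), array([360.7, 139.1]), 78.97)
ball [539. 260.] [ 15  14 159] [ 0.531 -0.253  0.26 ] 1.25
ball [571. 282.] [ 14  13 144] [ 0.516 -0.338  0.18 ] 1.25
ball [526. 286.] [ 7 11 49] [ 0.523 -0.295  0.074] 1.25
side table -0.00037596133256388557
cas (386, array([495.3, 241.2]), array([28.8, 79.7]), 77.78) rack (362, array([492.9, 242. ]), array([98.8, 90.2]), 75.13)
housing (6072, array([ 477.8, -243.5]), array([197.8, 140.9]), 78.56)
endblk (788, array([ 481.1, -144.9]), array([301.4, 127.8]), 83.35)
backpad (1206, array([ 481.7, -144.9]), array([301.7, 128.5]), 83.53)
base (4074, array([ 467.7, -134.9]), array([321.7, 140.2]), 79.11)
ball [367. 321.] [ 16  16 205] [ 0.553 -0.165  0.202] 0.208
ball [374. 370.] [ 32  23 462] [ 0.535 -0.263  0.258] 0.264
ball [339. 413.] [12  5 41] [ 0.495 -0.26   0.152] 0.158
ball [372. 468.] [ 29  28 497] [ 0.52  -0.341  0.178] 0.766
```

>>> play_rows(
  jaw=[0.75, 0.75, 0.75, 0.75, 0.75, 0.75, 0.75, 0.75, 0.75, 0.75],
  dp=[
    [3.2, -4.4, 0],
    [3.2, -4.4, 0],
    [3.2, -4.4, 0],
    [3.2, -4.4, 0],
    [3.2, -4.4, 0],
    [3.2, -4.4, 0],
    [3.2, -4.4, 0],
    [3.2, -4.4, 0],
    [3.0, -4.8, 0],
    [0, 0, 0],
  ],
  twist=[
    [0, 0, 3],
    [0, 0, 0],
    [0, 0, 0],
    [0, 0, 0],
    [0, 0, 0],
    [0, 0, 0],
    [0, 0, 0],
    [0, 0, 0],
    [0, 0, 0],
    [0, 0, 0],
  ],
)

```text
t: 1.35
ee_pos: [0.4958, 0.2394, 0.4044]
orientation: [-0.0, 0.132, 0.991, -0.0]
wrist_force: [0.3, 0.2, -0.9]
finger_gap: 0.0698
grasp_force: 0.0
```

```bash
cat >> h.py <<'E'
from scipy.spatial.transform import Rotation as Ro
def wcloud(s,f):
    q=s["orientation"];R=Ro.from_quat([q[1],q[2],q[3],q[0]]).as_matrix()
    z=f["range_z"];v,u=np.mgrid[:480,:640]
    P=np.stack([(u-f["cx"])/f["fx"]*z,(v-f["cy"])/f["fy"]*z,z],-1);T=f["tool_from_camera"]
    return (P@T[:3,:3].T+T[:3,3])@R.T+s["ee_pos"],R
E
python3 - <<'E'
from cell import *
from h import *
s=sense();f=grab_frame("wrist");P,R=wcloud(s,f);Z=P[...,2]
print(s["t"],s["ee_pos"],s["joints"],"tool y deg",np.degrees(np.arctan2(R[1,1],R[0,1])),R[:,2],s["finger_gap"])
near=np.hypot(P[...,0]-.494,P[...,1]-.243)<.09
print(rect(P,near&(abs(Z-.13)<.006)),np.median(Z[near&(abs(Z-.13)<.006)]),rect(P,near&(abs(Z-.037)<.004)))
E
```

```text
1.35 [0.49576019 0.23940403 0.40436663] [ 4.03632046e-01 -1.56279205e-01  1.71044635e+00 -4.27309922e-04
  1.58801518e+00 -9.01747712e-01] tool y deg 74.7923404266346 [-3.74489029e-04 -6.24517151e-04 -9.99999735e-01] 0.06982788278777201
(4259, array([494.5, 244.2]), array([23.8, 80.2]), 75.65) 0.12999451115062616 (1764, array([493. , 245.2]), array([96.3, 90.3]), 74.66)
```

>>> play_rows(
  jaw=[0.6, 0.6, 0.6, 0.6, 0.6, 0.6, 0, 0, 0, 0],
  dp=[
    [-0.1, 0.4, -2],
    [0, 0, -3],
    [0, 0, -3],
    [0, 0, -2.5],
    [0, 0, -2],
    [0, 0, 0],
    [0, 0, 0],
    [0, 0, 0],
    [0, 0, 0],
    [0, 0, 0],
  ],
  twist=[
    [0, 0, 0.5],
    [0, 0, 0],
    [0, 0, 0],
    [0, 0, 0],
    [0, 0, 0],
    [0, 0, 0],
    [0, 0, 0],
    [0, 0, 0],
    [0, 0, 0],
    [0, 0, 0],
  ],
  squeeze=30,
)

```text
t: 2.65
ee_pos: [0.4934, 0.246, 0.2802]
orientation: [0.0, 0.126, 0.992, 0.0]
wrist_force: [-1.2, -0.4, 1.4]
finger_gap: 0.0242
grasp_force: 30.0
```

>>> play_rows(
  jaw=[0, 0, 0, 0, 0, 0],
  dp=[
    [0, 0, 0],
    [0, 0, 1],
    [0, 0, 2],
    [0, 0, 3],
    [0, 0, 4],
    [0, 0, 2],
  ],
  twist=[
    [0, 0, 0],
    [0, 0, 0],
    [0, 0, 0],
    [0, 0, 0],
    [0, 0, 0],
    [0, 0, 0],
  ],
)

```text
t: 3.4
ee_pos: [0.4933, 0.246, 0.403]
orientation: [0.001, 0.126, 0.992, 0.001]
wrist_force: [0.7, -0.1, -4.7]
finger_gap: 0.0239
grasp_force: 30.0
```

```bash
cat >> h.py <<'E'
def holder(P,o=(.4678,-.1200),yaw=-11.0):
    c,s=np.cos(np.radians(yaw)),np.sin(np.radians(yaw))
    d=P[...,:2]-np.array(o);return np.stack([d[...,0]*c+d[...,1]*s,-d[...,0]*s+d[...,1]*c,P[...,2]],-1)
E
python3 - <<'E'
from h import *
for n in("top","side"):
    f=np.load(f"{n}0.npz");H=holder(cloud(f))*1000;x,y,z=H[...,0],H[...,1],H[...,2]
    def ext(nm,m):
        q=H[m];print(n,nm,m.sum(),np.percentile(q,[1,50,99],axis=0).round(1).tolist())
    ext("housing",(abs(z-185)<4)&(abs(x)<60)&(y<-30)&(y>-190))
    ext("base",(abs(z-30)<5)&(abs(x)<85)&(y<170)&(y>-230))
    ext("endblk",(abs(z-125)<2)&(abs(x)<65)&(y<150)&(y>60))
    ext("backstop",(abs(z-121)<2)&(abs(x)<65)&(y<105)&(y>50))
    ext("pad",(abs(z-121)<2)&(abs(x)<34)&(y<20)&(y>-49))
    ext("floor",(abs(z-50)<3)&(abs(x)<34)&(y<90)&(y>-40))
    # yaw check: housing edges
    m=(abs(z-185)<4)&(abs(x)<60)&(y<-60)&(y>-160)
    for s in(-1,1):
        e=[(yy,np.percentile(s*x[m&(abs(y-yy)<6)],97)) for yy in range(-150,-65,10) if (m&(abs(y-yy)<6)).sum()>20];print(s,np.polyfit(*np.array(e).T,1).round(3))
    k=(f["frame"].max(2)<60)&(abs(x-90)<22)&(z>40)&(z<275)&(abs(y+110)<120)
    N,L,S,C=cv2.connectedComponentsWithStats(k.astype(np.uint8))
    for i in range(1,N):
        if S[i,4]>30:
            p=H[L==i];A=np.c_[2*p,np.ones(len(p))];w=np.linalg.lstsq(A,(p**2).sum(1),rcond=None)[0][:3]
            print("ball",C[i].round(),S[i,4],np.median(p,0).round(1),"sph",w.round(1),"ang",np.degrees(np.arctan2(w[1]+110,w[2]-150)).round(1))
E
```

```text
top housing 2946 [[-37.2, -166.7, 181.2], [0.3, -109.0, 184.8], [39.3, -51.6, 188.6]]
top base 3430 [[-68.6, -206.1, 25.4], [-45.2, 10.9, 29.9], [58.2, 149.0, 34.7]]
top endblk 455 [[-57.5, 79.3, 123.0], [0.4, 117.7, 124.8], [58.1, 127.5, 126.9]]
top backstop 215 [[-42.7, 76.8, 119.1], [-0.9, 83.5, 120.6], [44.9, 90.3, 122.9]]
top pad 136 [[-33.0, -14.8, 119.1], [0.0, -9.2, 120.8], [33.1, -3.1, 122.8]]
top floor 1047 [[-33.4, -39.0, 47.1], [-2.0, 26.1, 49.8], [33.4, 61.6, 52.8]]
-1 [1.9000e-02 3.7528e+01]
1 [-0.    37.528]
ball [470. 252.] 149 [ 88.7 -17.7 203.2] sph [ 90.2 -18.4 198. ] ang 62.4
ball [539. 261.] 201 [  88.4 -118.6  259.4] sph [  92.3 -121.8  245.8] ang -7.0
ball [466. 268.] 120 [ 87.4 -39.5  87.5] sph [ 89.8 -40.9  82.9] ang 134.1
ball [571. 282.] 159 [  89.5 -204.9  179.7] sph [  90.8 -206.4  174.6] ang -75.7
ball [525. 286.] 90 [  87.4 -159.3   73.8] sph [  78.6 -154.5  101.4] ang -137.5
side housing 5489 [[-34.9, -169.4, 181.5], [3.2, -118.3, 184.3], [40.9, -54.9, 186.8]]
side base 4042 [[-66.7, -174.3, 25.8], [38.3, -104.9, 29.4], [72.1, 131.6, 32.7]]
side endblk 529 [[-55.2, 105.9, 123.0], [1.3, 115.0, 124.4], [58.8, 124.4, 126.7]]
side backstop 315 [[-41.1, 74.0, 119.0], [2.1, 81.6, 120.2], [45.5, 88.3, 122.6]]
side pad 218 [[-30.6, -15.9, 119.1], [2.0, -11.1, 120.4], [33.1, -6.0, 122.6]]
side floor 511 [[-32.0, 37.2, 47.2], [-0.1, 49.6, 49.6], [33.1, 76.9, 52.8]]
-1 [3.0000e-03 3.3518e+01]
1 [2.0000e-03 3.9699e+01]
ball [368. 320.] 249 [ 92.1 -26.7 201.7] sph [ 92.6 -21.9 194.1] ang 63.4
ball [373. 371.] 509 [  90.8 -127.3  257.3] sph [100.3 -73.8 179. ] ang 51.3
ball [372. 468.] 536 [  89.4 -207.   177.7] sph [  96.  -198.9  119.7] ang -108.8
```

>>> play_rows(
  jaw=[0, 0, 0, 0, 0, 0, 0, 0],
  dp=[
    [0, -3, 3],
    [0, -5, 2],
    [-0.3, -5.5, 0],
    [-0.3, -5.5, 0],
    [-0.3, -5, 0],
    [-0.3, -4, 0],
    [0, -2, 0],
    [0, 0, 0],
  ],
  twist=[
    [0, 0, 1],
    [0, 0, 1],
    [0, 0, 1],
    [0, 0, 0.7],
    [0, 0, 0],
    [0, 0, 0],
    [0, 0, 0],
    [0, 0, 0],
  ],
)

```text
t: 4.4
ee_pos: [0.4812, -0.055, 0.4497]
orientation: [-0.0, 0.095, 0.995, -0.0]
wrist_force: [0.4, -0.1, -4.8]
finger_gap: 0.0241
grasp_force: 30.0
```

>>> play_rows(
  jaw=[0, 0, 0, 0, 0, 0, 0, 0],
  dp=[
    [-0.5, -1.5, 0],
    [0, 0, -1],
    [0, 0, -1],
    [0, 0, -1],
    [0, 0, -1],
    [0, 0, 0],
    [0, 0, 0],
    [0, 0, 0],
  ],
  twist=[
    [0, 0, 0],
    [0, 0, 0],
    [0, 0, 0],
    [0, 0, 0],
    [0, 0, 0],
    [0, 0, 0],
    [0, 0, 0],
    [0, 0, 0],
  ],
)

```text
t: 5.4
ee_pos: [0.4764, -0.069, 0.4102]
orientation: [0.0, 0.094, 0.996, -0.0]
wrist_force: [0.2, 0.2, -3.2]
finger_gap: 0.0241
grasp_force: 30.0
```

```bash
python3 - <<'E'
from cell import *
from h import *
s=sense();print(s["ee_pos"],holder(s["ee_pos"]))
for n in("side","top"):
    f=grab_frame(n);H=holder(cloud(f))*1000;b=f["frame"];cv2.imwrite(f"pics/{n}1.png",cv2.resize(b[200:400,240:560],(800,500)))
    x,y,z=np.moveaxis(H,-1,0)
    # broad -y face (side cam) / cassette x extents in z 135..160
    m=(z>137)&(z<205)&(abs(x)<60)&(y>20)&(y<75)
    print(n,m.sum(),np.percentile(H[m],[2,50,98],axis=0).round(1).tolist())
E
```

```text
[ 0.47639773 -0.0689509   0.41017123] [-0.00130086  0.05175171  0.41017123]
side 1404 [[-36.8, 37.3, 142.6], [2.0, 38.7, 174.4], [40.1, 40.5, 203.7]]
top 43 [[-40.6, 40.3, 147.0], [-40.1, 47.3, 177.0], [-39.2, 55.1, 203.0]]
```

View pics/side1.png

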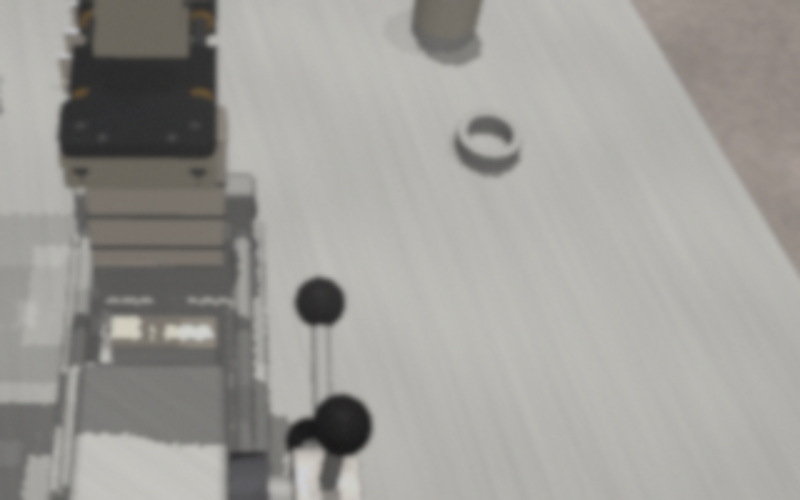

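The side crop shows the gripper, around (140,120), holding the cassette lined up over the bay between the rods. The bottom of the cassette is at about row 265, and it is clear of both plates.

>>> play_rows(
  jaw=[0, 0, 0, 0, 0, 0, 0, 0],
  dp=[
    [0, 0, -2],
    [0, 0, -2],
    [0, 0, -2],
    [0, 0, -1.7],
    [0, 0, -0.8],
    [0, 0, -0.2],
    [0, 0, -0.2],
    [0, 0, 0],
  ],
  twist=[
    [0, 0, 0],
    [0, 0, 0],
    [0, 0, 0],
    [0, 0, 0],
    [0, 0, 0],
    [0, 0, 0],
    [0, 0, 0],
    [0, 0, 0],
  ],
)

```text
t: 6.5
ee_pos: [0.4764, -0.069, 0.3211]
orientation: [0.0, 0.094, 0.996, -0.0]
wrist_force: [-0.1, 0.3, -4.0]
finger_gap: 0.0236
grasp_force: 30.0
```

>>> play_rows(
  jaw=[0, 0, 0],
  dp=[
    [0, 0, -0.1],
    [0, 0, -0.1],
    [0, 0, 0],
  ],
  twist=[
    [0, 0, 0],
    [0, 0, 0],
    [0, 0, 0],
  ],
)

```text
t: 6.88
ee_pos: [0.4764, -0.069, 0.3202]
orientation: [0.001, 0.094, 0.996, -0.0]
wrist_force: [-4.1, 0.7, 10.6]
finger_gap: 0.0236
grasp_force: 30.0
```

>>> play_rows(
  jaw=[0.45, 0.45, 0.45, 0.45, 0.45, 0.45, 0.45, 0.45],
  dp=[
    [0, 0, 0],
    [0, 0, 0],
    [0, 0, 0],
    [0, 0, 1],
    [0, 0, 3],
    [0, 0, 5],
    [0, 0, 5],
    [0, 0, 0],
  ],
  twist=[
    [0, 0, 0],
    [0, 0, 0],
    [0, 0, 0],
    [0, 0, 0],
    [0, 0, 0],
    [0, 0, 0],
    [0, 0, 0],
    [0, 0, 0],
  ],
)

```text
t: 7.88
ee_pos: [0.4762, -0.0689, 0.4634]
orientation: [0.003, 0.094, 0.996, -0.0]
wrist_force: [0.3, 1.1, -0.9]
finger_gap: 0.0419
grasp_force: 0.0
```

```bash
python3 - <<'E'
from cell import *
from h import *
s=sense();print(s["ee_pos"],s["joints"],s["wrist_force"])
for n in("side","wrist"):
    f=grab_frame(n);P=cloud(f) if n=="side" else wcloud(s,f)[0];H=holder(P)*1000
    if n=="wrist":cv2.imwrite("pics/w2.png",f["frame"])
    x,y,z=np.moveaxis(H,-1,0)
    m=(abs(z-170)<5)&(abs(x)<60)&(y>20)&(y<80)
    print(n,m.sum(),np.percentile(H[m],[2,50,98],axis=0).round(1).tolist(),rect(H,m))
E
```

```text
[ 0.47616537 -0.06890549  0.46338285] [-1.96727707e-01 -3.22870332e-01  1.75344933e+00 -3.94335247e-05
  1.70483038e+00 -1.57944115e+00] [ 0.32727065  1.13688426 -0.91629873]
side 753 [[-36.6, 38.1, 165.5], [1.2, 48.3, 169.2], [40.0, 61.6, 171.3]] (753, array([ 1588.8, 50314.8]), array([26366.2, 80014.4]), 89.42)
wrist 3776 [[-37.8, 40.9, 170.7], [-1.5, 52.2, 172.6], [38.8, 63.8, 174.0]] (3776, array([ 1128.2, 52413.7]), array([80089.3, 24051.7]), 0.24)
```

View pics/w2.png

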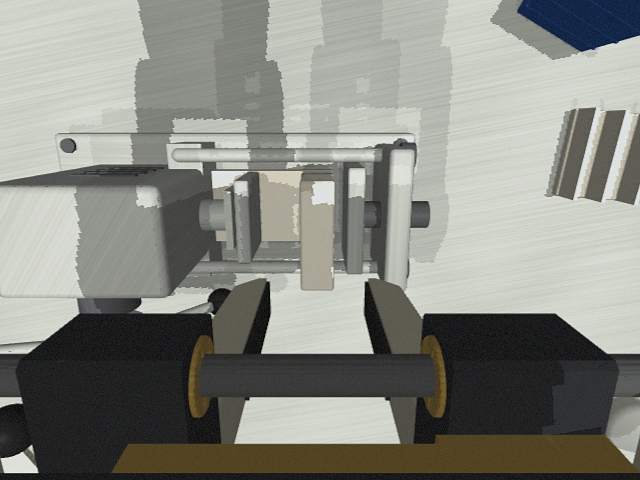

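The wrist view shows the cassette standing alone in the bay at about (317,235), square between pad (245,220) and backstop (357,220), with the fingers clear. Next is the wheel.

>>> play_rows(
  jaw=[0, 0, 0, 0, 0, 0, 0, 0, 0, 0],
  dp=[
    [0, 0, 2],
    [0.5, -1.5, 0],
    [0.6, -2.5, 0],
    [0.6, -3, 0],
    [0.6, -3, 0],
    [0.6, -3, 0],
    [0.6, -3, 0],
    [0.6, -3, 0],
    [0.6, -2.4, 0],
    [0.4, -1, 0],
  ],
  twist=[
    [0, 0, -5],
    [0, 0, -10],
    [0, 0, -10],
    [0, 0, -10],
    [0, 0, -10],
    [0, 0, -10],
    [0, 0, -10],
    [0, 0, -10],
    [0, 0, -10],
    [0, 0, -5],
  ],
)

```text
t: 9.22
ee_pos: [0.5275, -0.2943, 0.4768]
orientation: [-0.001, 0.772, 0.636, -0.0]
wrist_force: [0.4, 0.1, 0.2]
finger_gap: 0.0005
grasp_force: 0.0
```

```bash
cat >> h.py <<'E'
def balls(f,P):
    H=holder(P)*1000;x,y,z=np.moveaxis(H,-1,0)
    k=(f["frame"].max(2)<60)&(abs(x-90)<22)&(z>40)&(z<275)&(abs(y+110)<120)
    N,L,S,C=cv2.connectedComponentsWithStats(k.astype(np.uint8))
    for i in range(1,N):
        if S[i,4]>60:
            p=H[L==i];n=None
            g=lambda c:np.linalg.norm(p-c,axis=1)-14
            from scipy.optimize import least_squares
            w=least_squares(g,p.mean(0)-[0,0,8],loss="soft_l1").x
            print("ball",C[i].round(),S[i,4],"c",w.round(1),"ang",np.degrees(np.arctan2(w[1]+110,w[2]-150)).round(1),"r",np.hypot(w[1]+110,w[2]-150).round(1))
E
python3 - <<'E'
from cell import *
from h import *
s=sense();f=grab_frame("wrist");P,R=wcloud(s,f)
print(s["t"],s["ee_pos"],holder(s["ee_pos"]),s["joints"].round(2),s["finger_gap"],"tooly",np.degrees(np.arctan2(R[1,1],R[0,1])),R[:,2].round(4),s["wrist_force"])
balls(f,P)
f=grab_frame("top");balls(f,cloud(f));f=grab_frame("side");balls(f,cloud(f))
E
```

```text
9.225 [ 0.52754661 -0.29425096  0.47676972] [ 0.09189754 -0.15964929  0.47676972] [-0.55 -0.05  1.49 -0.    1.7  -0.36] 0.0005283714281512491 tooly -11.080665086360192 [-0.0024  0.0014 -1.    ] [0.44971893 0.08498538 0.18364216]
ball [318.  15.] 1391 c [ 91.6 -18.  192.3] ang 65.3 r 101.2
ball [308.  75.] 145 c [ 92.6 -40.5  77.9] ang 136.1 r 100.2
ball [329.  75.] 133 c [ 91.1 -40.4  77.4] ang 136.2 r 100.6
ball [319. 198.] 2202 c [  92.  -121.   249.2] ang -6.4 r 99.8
ball [318. 286.] 121 c [  92.2 -207.   169. ] ang -78.9 r 98.9
ball [470. 252.] 153 c [ 91.2 -18.9 192.1] ang 65.2 r 100.4
ball [539. 261.] 213 c [  91.6 -121.8  249.5] ang -6.8 r 100.2
ball [466. 268.] 120 c [ 91.  -40.9  77.1] ang 136.5 r 100.4
ball [525. 286.] 97 c [  92.  -156.5   63.7] ang -151.7 r 98.0
ball [372. 468.] 491 c [  93.2 -207.8  167.6] ang -79.8 r 99.4
```

>>> play_rows(
  jaw=[0, 0, 0, 0, 0, 0, 0, 0, 0],
  dp=[
    [0, 0, -2.5],
    [0, 0, -2.2],
    [0.1, 0.6, 0],
    [0.1, 0.6, 0],
    [0.1, 0.4, 0],
    [0.1, 0.4, 0],
    [0.1, 0.5, 0],
    [0.1, 0.5, 0],
    [0, 0, 0],
  ],
  twist=[
    [0, 0, 0],
    [0, 0, 0],
    [0, 0, 0],
    [0, 0, 0],
    [0, 0, 0],
    [0, 0, 0],
    [0, 0, 0],
    [0, 0, 0],
    [0, 0, 0],
  ],
)

```text
t: 10.5
ee_pos: [0.5333, -0.2629, 0.4339]
orientation: [0.002, 0.77, 0.638, -0.0]
wrist_force: [-1.0, -6.5, 4.2]
finger_gap: 0.0003
grasp_force: 3.1
```

```bash
cat > chk.py <<'E'
from cell import *
from h import *
import sys
s=sense();h=holder(s["ee_pos"])*1000
F=-s["wrist_force"];Fh=holder(F,o=(0,0))
sa=(h[1]+21.5+110)/100;a=np.arcsin(np.clip(sa,-1,1))
print("t",s["t"],"holder",h.round(1),"tip z",round(h[2]-186,1),"F on wheel",Fh.round(1),"a_contact",np.degrees(a).round(1),"M",round(Fh[1]*.1*np.cos(a)-Fh[2]*.1*np.sin(a),3))
for n in sys.argv[1:]:
    f=grab_frame(n);balls(f,cloud(f) if n!="wrist" else wcloud(s,f)[0])
E
python3 chk.py top
```

```text
t 10.5 holder [  91.6 -127.8  433.9] tip z 247.9 F on wheel [-0.2  6.6 -4.2] a_contact 2.1 M 0.678
ball [465. 253.] 146 c [ 91.6 -13.1 176.7] ang 74.6 r 100.5
ball [525. 258.] 106 c [  92.7 -102.1  246.4] ang 4.7 r 96.8
ball [471. 271.] 120 c [ 91.5 -55.   66.8] ang 146.6 r 99.8
```

>>> play_rows(
  jaw=[0, 0, 0, 0, 0, 0, 0, 0, 0, 0],
  dp=[
    [0.13, 0.69, -0.2],
    [0.13, 0.68, -0.2],
    [0.13, 0.67, -0.25],
    [0.13, 0.66, -0.3],
    [0.12, 0.65, -0.3],
    [0.12, 0.63, -0.3],
    [0.12, 0.61, -0.33],
    [0.11, 0.58, -0.37],
    [0.11, 0.56, -0.41],
    [0.1, 0.53, -0.45],
  ],
  twist=[
    [0, 0, 0],
    [0, 0, 0],
    [0, 0, 0],
    [0, 0, 0],
    [0, 0, 0],
    [0, 0, 0],
    [0, 0, 0],
    [0, 0, 0],
    [0, 0, 0],
    [0, 0, 0],
  ],
)

```text
t: 11.8
ee_pos: [0.5454, -0.2004, 0.4026]
orientation: [0.002, 0.77, 0.637, 0.0]
wrist_force: [-1.3, -6.7, 6.6]
finger_gap: 0.0007
grasp_force: 3.8
```

```bash
python3 chk.py top side
```

```text
t 11.8 holder [ 91.5 -64.2 402.6] tip z 216.6 F on wheel [ 0.   6.9 -6.6] a_contact 42.3 M 0.955
ball [458. 262.] 127 c [ 91.  -18.8 108.2] ang 114.6 r 100.4
ball [558. 268.] 208 c [  92.2 -158.4  237.5] ang -29.0 r 100.0
ball [562. 285.] 118 c [  91.5 -208.5  131.4] ang -100.7 r 100.2
ball [360. 351.] 73 c [ 93.4 -20.9 107.1] ang 115.7 r 98.9
ball [378. 405.] 416 c [  93.3 -159.1  237. ] ang -29.4 r 99.9
ball [361. 439.] 125 c [  93.9 -123.5   50.7] ang -172.3 r 100.2
ball [373. 476.] 105 c [  93.3 -210.   130.9] ang -100.8 r 101.8
```

>>> play_rows(
  jaw=[0, 0, 0, 0, 0, 0, 0, 0, 0, 0],
  dp=[
    [0.1, 0.5, -0.49],
    [0.1, 0.45, -0.5],
    [0, 0, 0],
    [-0.2, -0.8, 0.5],
    [0, 0, 4],
    [0, 0, 3.5],
    [-0.8, -4, 0],
    [-0.8, -4, 0],
    [-0.7, -3.6, 0],
    [0, 0, 0],
  ],
  twist=[
    [0, 0, 0],
    [0, 0, 0],
    [0, 0, 0],
    [0, 0, 0],
    [0, 0, 0],
    [0, 0, 0],
    [0, 0, 0],
    [0, 0, 0],
    [0, 0, 0],
    [0, 0, 0],
  ],
)

```text
t: 13.15
ee_pos: [0.5217, -0.317, 0.4709]
orientation: [-0.0, 0.771, 0.637, -0.0]
wrist_force: [-1.0, 1.2, 0.2]
finger_gap: 0.0004
grasp_force: 0.0
```

```bash
python3 chk.py top wrist
```

```text
t 13.15 holder [  90.5 -183.1  470.9] tip z 284.9 F on wheel [ 1.2 -0.9 -0.2] a_contact -31.0 M -0.091
ball [480. 251.] 163 c [ 92.  -31.2 212.9] ang 51.4 r 100.8
ball [552. 265.] 209 c [  92.1 -144.8  243.9] ang -20.4 r 100.2
ball [461. 264.] 125 c [ 90.8 -26.5  95.1] ang 123.3 r 99.9
ball [312.  14.] 334 c [ 83.4 -31.2 119.4] ang 111.2 r 84.5
ball [332.  21.] 147 c [ 91.2 -26.5  95.2] ang 123.3 r 99.9
ball [321. 200.] 2190 c [  92.  -145.2  243.4] ang -20.6 r 99.8
ball [319. 260.] 876 c [  92.  -209.9  145.3] ang -92.7 r 100.0
```

>>> play_rows(
  jaw=[0, 0, 0, 0, 0, 0, 0, 0, 0, 0],
  dp=[
    [0.05, 0, -2.4],
    [0.05, 0, -2.4],
    [0.2, 0.8, 0],
    [0.16, 0.7, 0],
    [0.13, 0.6, 0.15],
    [0.13, 0.65, 0.15],
    [0.13, 0.67, 0.1],
    [0.13, 0.68, 0.1],
    [0.13, 0.69, 0],
    [0.13, 0.69, 0],
  ],
  twist=[
    [0, 0, 0],
    [0, 0, 0],
    [0, 0, 0],
    [0, 0, 0],
    [0, 0, 0],
    [0, 0, 0],
    [0, 0, 0],
    [0, 0, 0],
    [0, 0, 0],
    [0, 0, 0],
  ],
)

```text
t: 14.5
ee_pos: [0.5347, -0.2597, 0.4308]
orientation: [0.002, 0.77, 0.637, -0.0]
wrist_force: [-1.8, -9.0, 7.1]
finger_gap: 0.0005
grasp_force: 4.6
```

```bash
python3 chk.py top
```

```text
t 14.5 holder [  92.3 -124.4  430.8] tip z 244.8 F on wheel [ 0.   9.1 -7.1] a_contact 4.1 M 0.961
ball [464. 253.] 146 c [ 91.7 -12.4 173.7] ang 76.3 r 100.5
ball [522. 258.] 88 c [ 92.3 -98.1 244.9] ang 7.2 r 95.7
ball [472. 271.] 121 c [ 91.4 -57.2  65.2] ang 148.1 r 99.9
```

>>> play_rows(
  jaw=[0, 0, 0, 0, 0, 0, 0, 0, 0, 0],
  dp=[
    [0.13, 0.69, -0.1],
    [0.13, 0.68, -0.1],
    [0.13, 0.67, -0.18],
    [0.13, 0.66, -0.22],
    [0.12, 0.64, -0.27],
    [0.12, 0.62, -0.31],
    [0.12, 0.6, -0.35],
    [0.11, 0.57, -0.4],
    [0.11, 0.55, -0.43],
    [0.1, 0.52, -0.47],
  ],
  twist=[
    [0, 0, 0],
    [0, 0, 0],
    [0, 0, 0],
    [0, 0, 0],
    [0, 0, 0],
    [0, 0, 0],
    [0, 0, 0],
    [0, 0, 0],
    [0, 0, 0],
    [0, 0, 0],
  ],
)

```text
t: 15.8
ee_pos: [0.5468, -0.1977, 0.4021]
orientation: [0.002, 0.77, 0.638, 0.0]
wrist_force: [-2.6, -8.0, 6.3]
finger_gap: 0.0005
grasp_force: 4.0
```

>>> play_rows(
  jaw=[0, 0, 0, 0, 0, 0, 0, 0, 0, 0],
  dp=[
    [0.1, 0.49, -0.49],
    [0, 0, 0],
    [-0.2, -0.8, 0.5],
    [0, 0, 4],
    [0, 0, 3.5],
    [-0.8, -4, 0],
    [-0.8, -4, 0],
    [-0.7, -3.4, 0],
    [0, 0, 0],
    [0, 0, 0],
  ],
  twist=[
    [0, 0, 0],
    [0, 0, 0],
    [0, 0, 0],
    [0, 0, 0],
    [0, 0, 0],
    [0, 0, 0],
    [0, 0, 0],
    [0, 0, 0],
    [0, 0, 0],
    [0, 0, 0],
  ],
)

```text
t: 17.05
ee_pos: [0.5228, -0.3147, 0.4753]
orientation: [0.0, 0.77, 0.638, 0.0]
wrist_force: [-0.7, 0.5, -0.2]
finger_gap: 0.0006
grasp_force: 0.0
```

```bash
cat >> chk.py <<'E'
H=None
for n in("top","side"):
    f=grab_frame(n);H=holder(cloud(f))*1000;x,y,z=np.moveaxis(H,-1,0)
    m=(abs(z-170)<4)&(abs(x)<60)&(y>20)&(y<80);b=(abs(z-121)<2)&(abs(x)<40)&(y>65)&(y<105);p=(abs(z-121)<2)&(abs(x)<34)&(y<55)&(y>-30)
    for nm,k in(("cas",m),("backstop",b),("pad",p)):
        if k.sum()>20:print(n,nm,k.sum(),np.percentile(y[k],[2,50,98]).round(1))
E
python3 chk.py top wrist
```

```text
t 17.05 holder [  91.1 -180.7  475.3] tip z 289.3 F on wheel [ 0.7 -0.3  0.2] a_contact -29.4 M -0.017
ball [481. 251.] 171 c [ 91.5 -33.7 215. ] ang 49.6 r 100.2
ball [460. 263.] 126 c [ 91.9 -24.2  97.9] ang 121.3 r 100.4
ball [553. 265.] 211 c [  91.6 -147.7  242.5] ang -22.2 r 99.8
ball [319.  13.] 738 c [ 91.8 -41.3 202.2] ang 52.7 r 86.3
ball [319. 206.] 2059 c [  92.1 -147.1  242.5] ang -21.9 r 99.7
ball [318. 258.] 827 c [  92.2 -208.8  142.4] ang -94.4 r 99.1
top cas 588 [42.2 53.7 65.3]
top backstop 220 [69.7 83.6 90.5]
top pad 75 [30.  32.5 35.3]
side cas 270 [39.2 44.4 56.8]
```

>>> play_rows(
  jaw=[0, 0, 0, 0, 0, 0, 0, 0, 0, 0],
  dp=[
    [0.05, 0, -2.6],
    [0.05, 0, -2.6],
    [0.2, 0.6, 0],
    [0.13, 0.5, 0],
    [0.1, 0.5, 0.15],
    [0.12, 0.6, 0.2],
    [0.12, 0.6, 0.2],
    [0.12, 0.6, 0.15],
    [0.1, 0.5, 0.1],
    [0.1, 0.5, 0],
  ],
  twist=[
    [0, 0, 0],
    [0, 0, 0],
    [0, 0, 0],
    [0, 0, 0],
    [0, 0, 0],
    [0, 0, 0],
    [0, 0, 0],
    [0, 0, 0],
    [0, 0, 0],
    [0, 0, 0],
  ],
)

```text
t: 18.5
ee_pos: [0.5334, -0.2713, 0.4338]
orientation: [0.003, 0.771, 0.637, -0.0]
wrist_force: [-3.1, -10.6, 8.0]
finger_gap: 0.0006
grasp_force: 5.3
```

```bash
python3 chk.py top
```

```text
t 18.5 holder [  93.3 -136.   433.8] tip z 247.8 F on wheel [ 1. 11. -8.] a_contact -2.6 M 1.058
ball [467. 252.] 150 c [ 91.3 -16.5 185.3] ang 69.3 r 99.9
ball [530. 258.] 89 c [  92.3 -112.3  247.9] ang -1.3 r 97.9
ball [468. 269.] 124 c [ 91.2 -47.5  71.7] ang 141.4 r 100.2
top cas 591 [51.2 62.6 74.1]
top backstop 212 [73.7 83.6 90.3]
top pad 99 [37.  40.9 44.3]
side cas 613 [49.5 59.7 71.9]
side pad 48 [34.4 41.5 50.4]
```

>>> play_rows(
  jaw=[0, 0],
  dp=[
    [0.04, 0.25, -0.2],
    [0.04, 0.25, -0.1],
  ],
  twist=[
    [0, 0, 0],
    [0, 0, 0],
  ],
)

```text
t: 18.9
ee_pos: [0.5343, -0.2664, 0.4305]
orientation: [0.003, 0.771, 0.637, -0.0]
wrist_force: [-2.2, -9.6, 7.2]
finger_gap: 0.0004
grasp_force: 5.0
```

```bash
python3 chk.py|head -1
```

```text
t 18.9 holder [  93.2 -131.   430.5] tip z 244.5 F on wheel [ 0.4  9.8 -7.2] a_contact 0.3 M 0.984
```

>>> play_rows(
  jaw=[0, 0],
  dp=[
    [0.04, 0.25, 0],
    [0.04, 0.25, 0],
  ],
  twist=[
    [0, 0, 0],
    [0, 0, 0],
  ],
)

```text
t: 19.25
ee_pos: [0.5351, -0.2614, 0.4307]
orientation: [0.003, 0.771, 0.637, -0.0]
wrist_force: [-2.9, -9.4, 7.4]
finger_gap: 0.0005
grasp_force: 4.9
```

```bash
python3 chk.py
```

```text
t 19.25 holder [  93.1 -125.9  430.7] tip z 244.7 F on wheel [ 1.1  9.8 -7.4] a_contact 3.2 M 1.018
top cas 585 [54.8 66.2 77.8]
top backstop 220 [76.6 83.8 90.3]
top pad 121 [39.1 43.7 48.3]
side cas 534 [52.4 66.3 76.8]
side pad 70 [36.4 43.1 51.7]
```

>>> play_rows(
  jaw=[0, 0],
  dp=[
    [0.03, 0.15, 0],
    [0.03, 0.15, 0],
  ],
  twist=[
    [0, 0, 0],
    [0, 0, 0],
  ],
)

```text
t: 19.6
ee_pos: [0.5357, -0.2583, 0.4306]
orientation: [0.002, 0.771, 0.637, -0.0]
wrist_force: [-2.6, -9.3, 7.5]
finger_gap: 0.0003
grasp_force: 4.7
```

```bash
python3 chk.py|head -1
```

```text
t 19.6 holder [  93.1 -122.8  430.6] tip z 244.6 F on wheel [ 0.7  9.6 -7.5] a_contact 5.0 M 1.023
```

>>> play_rows(
  jaw=[0, 0],
  dp=[
    [0.03, 0.15, 0],
    [0.03, 0.15, -0.05],
  ],
  twist=[
    [0, 0, 0],
    [0, 0, 0],
  ],
)

```text
t: 19.95
ee_pos: [0.5363, -0.2554, 0.4301]
orientation: [0.002, 0.771, 0.637, -0.0]
wrist_force: [-2.9, -8.9, 6.8]
finger_gap: 0.0005
grasp_force: 4.6
```

```bash
python3 chk.py|head -1
```

```text
t 19.95 holder [  93.1 -119.8  430.1] tip z 244.1 F on wheel [ 1.1  9.3 -6.8] a_contact 6.7 M 1.004
```

>>> play_rows(
  jaw=[0, 0],
  dp=[
    [0.03, 0.15, -0.05],
    [0.03, 0.15, -0.05],
  ],
  twist=[
    [0, 0, 0],
    [0, 0, 0],
  ],
)

```text
t: 20.3
ee_pos: [0.5369, -0.2523, 0.429]
orientation: [0.002, 0.771, 0.637, -0.0]
wrist_force: [-2.3, -8.9, 6.9]
finger_gap: 0.0004
grasp_force: 4.6
```

```bash
python3 chk.py top
```

```text
t 20.3 holder [  93.1 -116.7  429. ] tip z 243.0 F on wheel [ 0.6  9.2 -6.9] a_contact 8.5 M 1.014
ball [462. 254.] 142 c [ 90.7 -10.9 165.8] ang 80.9 r 100.4
ball [475. 273.] 120 c [ 91.9 -64.2  61.7] ang 152.6 r 99.5
top cas 585 [53.4 65.  76.5]
top backstop 204 [76.5 83.3 90.5]
top pad 81 [41.  43.8 47.1]
side cas 298 [50.8 63.2 74.1]
side pad 72 [38.1 44.8 52.1]
```

>>> play_rows(
  jaw=[0, 0],
  dp=[
    [0.03, 0.15, -0.05],
    [0.03, 0.15, -0.05],
  ],
  twist=[
    [0, 0, 0],
    [0, 0, 0],
  ],
)

```text
t: 20.7
ee_pos: [0.5375, -0.2493, 0.428]
orientation: [0.002, 0.771, 0.637, -0.0]
wrist_force: [-3.0, -8.9, 7.6]
finger_gap: 0.0004
grasp_force: 4.7
```

```bash
python3 chk.py|head -1
```

```text
t 20.7 holder [  93.1 -113.7  428. ] tip z 242.0 F on wheel [ 1.3  9.3 -7.6] a_contact 10.3 M 1.056
```

>>> play_rows(
  jaw=[0, 0],
  dp=[
    [0.03, 0.15, -0.05],
    [0.03, 0.15, -0.05],
  ],
  twist=[
    [0, 0, 0],
    [0, 0, 0],
  ],
)

```text
t: 21.05
ee_pos: [0.5381, -0.2464, 0.427]
orientation: [0.002, 0.771, 0.637, -0.0]
wrist_force: [-2.9, -10.5, 7.7]
finger_gap: 0.0002
grasp_force: 5.1
```

```bash
python3 chk.py|head -1
```

```text
t 21.05 holder [  93.1 -110.7  427. ] tip z 241.0 F on wheel [ 0.9 10.8 -7.7] a_contact 12.0 M 1.221
```

>>> play_rows(
  jaw=[0, 0],
  dp=[
    [0.03, 0.15, -0.05],
    [0.03, 0.15, -0.05],
  ],
  twist=[
    [0, 0, 0],
    [0, 0, 0],
  ],
)

```text
t: 21.4
ee_pos: [0.5387, -0.2435, 0.4261]
orientation: [0.003, 0.771, 0.637, -0.0]
wrist_force: [-3.6, -9.6, 9.1]
finger_gap: 0.0004
grasp_force: 5.5
```

```bash
python3 chk.py top
```

```text
t 21.4 holder [  93.1 -107.7  426.1] tip z 240.1 F on wheel [ 1.7 10.2 -9.1] a_contact 13.8 M 1.205
ball [460. 255.] 140 c [ 91.4 -10.5 157.4] ang 85.8 r 99.8
ball [479. 274.] 120 c [ 91.7 -72.1  57.3] ang 157.8 r 100.1
ball [573. 277.] 146 c [  91.7 -194.8  202.6] ang -58.2 r 99.8
top cas 592 [53.3 64.7 76.3]
top backstop 227 [76.5 83.9 90.4]
top pad 81 [40.9 43.9 46.7]
side cas 241 [50.6 63.  74. ]
side pad 57 [39.1 46.9 52.3]
```

>>> play_rows(
  jaw=[0, 0],
  dp=[
    [0.02, 0.1, -0.03],
    [0.02, 0.1, -0.03],
  ],
  twist=[
    [0, 0, 0],
    [0, 0, 0],
  ],
)

```text
t: 21.8
ee_pos: [0.5391, -0.2415, 0.4257]
orientation: [0.003, 0.771, 0.637, -0.0]
wrist_force: [-3.5, -10.6, 7.6]
finger_gap: 0.0004
grasp_force: 5.8
```

```bash
python3 chk.py|head -1
```

```text
t 21.8 holder [  93.1 -105.7  425.7] tip z 239.7 F on wheel [ 1.4 11.1 -7.6] a_contact 15.0 M 1.269
```

>>> play_rows(
  jaw=[0, 0],
  dp=[
    [0.02, 0.1, -0.03],
    [0.02, 0.1, -0.03],
  ],
  twist=[
    [0, 0, 0],
    [0, 0, 0],
  ],
)

```text
t: 22.15
ee_pos: [0.5394, -0.2396, 0.4252]
orientation: [0.003, 0.771, 0.637, -0.0]
wrist_force: [-3.8, -10.8, 8.2]
finger_gap: 0.0006
grasp_force: 6.1
```

```bash
python3 chk.py top
```

```text
t 22.15 holder [  93.1 -103.7  425.2] tip z 239.2 F on wheel [ 1.7 11.3 -8.2] a_contact 16.1 M 1.317
ball [459. 255.] 137 c [ 90.8  -9.8 153.1] ang 88.2 r 100.2
ball [480. 275.] 119 c [ 91.8 -76.2  56.4] ang 160.1 r 99.5
ball [572. 276.] 187 c [  92.  -192.4  206.2] ang -55.7 r 99.7
top cas 591 [53.2 64.7 76.3]
top backstop 216 [76.5 82.8 90.3]
top pad 82 [41.  43.7 46.8]
side cas 219 [50.8 62.2 74.4]
side pad 61 [39.  46.4 52.6]
```

>>> play_rows(
  jaw=[0, 0, 0],
  dp=[
    [0.02, 0.1, -0.03],
    [0.02, 0.1, -0.03],
    [0.02, 0.05, -0.03],
  ],
  twist=[
    [0, 0, 0],
    [0, 0, 0],
    [0, 0, 0],
  ],
)

```text
t: 22.68
ee_pos: [0.54, -0.2371, 0.4243]
orientation: [0.003, 0.771, 0.637, -0.0]
wrist_force: [-5.2, -12.1, 8.6]
finger_gap: 0.0006
grasp_force: 6.3
```

```bash
python3 chk.py|head -1
```

```text
t 22.675 holder [  93.2 -101.1  424.3] tip z 238.3 F on wheel [ 2.7 12.9 -8.6] a_contact 17.7 M 1.486
```

>>> play_rows(
  jaw=[0, 0],
  dp=[
    [0.02, 0.1, -0.03],
    [0.02, 0.1, -0.03],
  ],
  twist=[
    [0, 0, 0],
    [0, 0, 0],
  ],
)

```text
t: 23.02
ee_pos: [0.5404, -0.2352, 0.4238]
orientation: [0.003, 0.771, 0.637, -0.0]
wrist_force: [-2.9, -13.1, 8.6]
finger_gap: 0.0002
grasp_force: 6.6
```

```bash
python3 chk.py top
```

```text
t 23.025 holder [ 93.3 -99.2 423.8] tip z 237.8 F on wheel [ 0.4 13.4 -8.6] a_contact 18.9 M 1.545
ball [459. 256.] 137 c [ 90.7  -8.9 148.8] ang 90.7 r 101.1
ball [482. 275.] 121 c [ 91.8 -80.3  54.9] ang 162.6 r 99.6
ball [570. 275.] 210 c [  91.9 -189.6  210.2] ang -52.9 r 99.8
top cas 588 [53.3 64.9 76.5]
top backstop 198 [76.3 83.5 90.4]
top pad 69 [40.8 43.9 46.7]
side cas 201 [50.3 60.8 73.1]
side pad 51 [39.3 46.4 52.1]
```

>>> play_rows(
  jaw=[0, 0, 0, 0, 0, 0, 0, 0, 0],
  dp=[
    [-0.1, -0.5, 0],
    [-0.2, -0.8, 0.3],
    [0, 0, 3],
    [0, 0, 5],
    [0, 0, 5],
    [-1, -3, 2],
    [0, 0, 0],
    [0, 0, 0],
    [0, 0, 0],
  ],
  twist=[
    [0, 0, 0],
    [0, 0, 0],
    [0, 0, 0],
    [0, 0, 0],
    [0, 0, 0],
    [0, 0, 0],
    [0, 0, 0],
    [0, 0, 0],
    [0, 0, 0],
  ],
)

```text
t: 24.3
ee_pos: [0.5279, -0.2773, 0.5724]
orientation: [-0.001, 0.77, 0.638, -0.0]
wrist_force: [0.4, -0.2, -0.0]
finger_gap: 0.0005
grasp_force: 0.0
```

```bash
python3 chk.py top wrist; python3 - <<'E'
from cell import *
import cv2
cv2.imwrite("pics/side3.png",grab_frame("side")["frame"])
E
```

```text
t 24.3 holder [  89.  -142.9  572.4] tip z 386.4 F on wheel [-0.5  0.2  0. ] a_contact -6.6 M 0.016
ball [512. 255.] 198 c [ 91.6 -77.8 244.7] ang 18.8 r 100.1
ball [459. 256.] 135 c [ 90.9 -10.2 148.7] ang 90.7 r 99.8
ball [483. 275.] 118 c [ 92.2 -80.8  55. ] ang 162.9 r 99.4
ball [546. 287.] 141 c [  91.6 -191.5   92.5] ang -125.2 r 99.7
ball [321.  60.] 703 c [ 91.4  -8.6 148.3] ang 91.0 r 101.5
ball [322. 138.] 1092 c [ 91.7 -76.3 244.4] ang 19.6 r 100.2
ball [313. 235.] 101 c [  92.7 -190.4   93. ] ang -125.3 r 98.5
ball [329. 235.] 66 c [  91.5 -190.2   92.7] ang -125.6 r 98.5
ball [321. 265.] 688 c [  92.  -188.7  209.7] ang -52.8 r 98.8
top cas 583 [53.4 65.  76.3]
top backstop 222 [76.7 84.  90.2]
top pad 76 [41.  44.2 46.8]
side cas 481 [50.6 59.7 71.2]
side pad 269 [39.2 45.8 52.5]
```

View pics/side3.png

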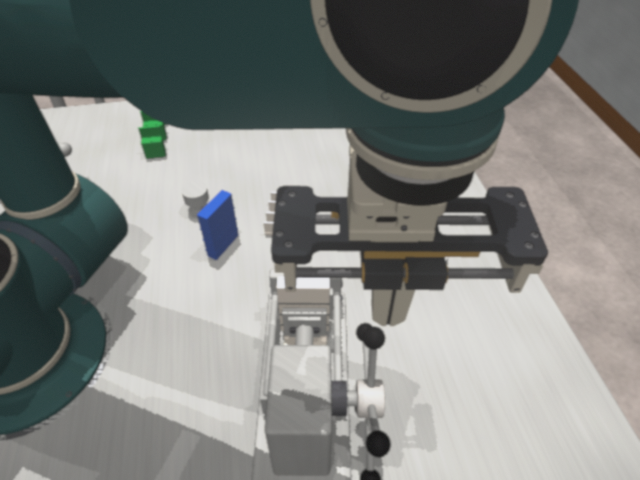

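The side view shows the cassette held between pad and backstop at about (303,290). The gripper is clear above, at (400,290), and the blue block at (218,225) has not moved. The wheel held its angle at 18.8°, so I'm handing the job in.

```bash
python3 -c "
from cell import *
print(close_job())"
```

```text
the job is handed in; nothing more can be done
None
```

The cassette is out of the rack and standing upright in the bay, clamped against the backstop at roughly 25 N (estimated from wheel torque and angle). The arm is clear, and I handed the job in at about 24 s; no verdict came back.

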